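# Clamp the blue dapping die and throw the cam lever into the green notch

### The arm

A 6-joint arm with a two-finger parallel gripper is mounted at the origin on the work surface. World frame = base frame: x ahead of the robot, y to its left, z up, the work surface at z = 0. Lengths are in m, angles in degrees, forces in N, time in s.
With the tool pointing down it reaches from about 0.35 to 0.775 m from the base axis. Payload 7.3 kg.
Tool frame: the origin (TCP) lies at the very end of the fingers, on their centre line; the grasp point (between the pads) lies 19 mm behind it; z points along the fingers, y is the line along which they close (so a half turn about z gives the same grasp; the last joint's range is limited). The gripper opens to 92 mm and grips with 3 to 60 N. Pads are 19 mm wide; open, the fingers measure 130 mm over their backs; the gripper's body (75 mm by 190 mm) begins 47 mm behind the grasp point.
Start: joints at [-82.162, 19.595, 87.324, -0, 73.075, -8.365], TCP at [0.147, -0.504, 0.227] pointing down, gripper open.
Joint ranges: [-145.02, 145.02], [-44.19, 115.74], [2.07, 154.8], [-57.11, 237.11], [16.16, 152.29], [-177.93, 177.93]. Speed limits (degrees/s): [147.25, 147.25, 180, 180, 180, 180].

### API

Orientations are given as [roll, pitch, yaw] about the fixed x, y, z axes, in that order (R = Rz(yaw) Ry(pitch) Rx(roll)).
In Python, from rig import sense, camera, job_done gives the robot as it stands.
- The arm moves only by the shell command python3 -m jog 'ROWS' [FORCE]. ROWS is JSON, a list of rows, each an object with "delta_pos": the shift along the tool's x, y, z normalised to -1 to 1, where 1 is 50 mm, a list of three; "rot": the turn, a rotation vector about the tool's x, y, z normalised to -1 to 1, where 1 is 120 degrees, a list of three; "fingers": the opening, from -1 (shut) to 1 (fully open). In form: [{"delta_pos": [x, y, z], "rot": [rx, ry, rz], "fingers": fingers}, ...]. A call has 1 to 20 rows; each row shifts and turns the commanded pose from where the row before left it, along the tool's axes as they then stand; what a row does not reach is not made up. A row lasts 1/12 s, in which the tool goes at most 41.7 mm and 7.16 degrees, less where a joint would pass 70% of its speed; a pose out of reach is approached as far as the arm can. A call with a number of a shift or a turn outside -1 to 1 is refused whole. A call with a gripper value outside its range is refused whole. The fingers move at their own pace and stop on an object; FORCE is the grip in N (left out, the last holds). Time passes only in rows, so rows that do not move let the fingers close. It gives the time, the measured TCP pose, the force, the opening and the grip force at its end, in the units of the state.
- sense(): the state, without advancing time (a new reading comes with each control period).
- camera(name): name is "scene" or "top"; returns a dict with "img" (420x560x3 uint8, blue, green, red), "vertical_fov" (degrees; the focal length in pixels is half the picture's height over the tangent of half this angle, whatever the lens; pixels are square), "cx", "cy" (the principal point, pixels), "k1" (the pictures are not rectified: a ray, as slopes to the right and down, at radius r is drawn at 1 + k1 r^2 times it, then the intrinsics apply), "R" (3x3) and "t" (3): a world point X has camera coordinates R X + t. Camera axes: x right, y down, z forward; pixel columns grow to the right and rows downward; lengths in m; the calibration is good to about 2 mm. A picture is of the moment at which its call begins. There is no depth.
- job_done(): hands the job in; it is judged then, once.
The state is a dict: "t": time; "joint_pos": joint angles; "dq": joint speeds; "effort": joint torques, N m; "ee_pos": TCP position; "tcp_rot": TCP orientation; "ft_force": force on the tool from outside, world axes, zero at the start; "wrist_torque": the same for the moment, N m; "gripper_width": finger opening in m; "finger_force": force on a finger pad.
Only numpy, scipy, OpenCV 4.12 (cv2) and the standard library are available. Lean on these libraries where they do the work, as an engineer would, in place of code of your own. Each camera call takes 0.05 s, during which the arm holds its last target. There are 200 camera calls.

### The job

Get the bench fixture ready for doming: take the blue die from the wooden rack, set it squarely and fully down in the fixture's pocket between the two tall steel cheeks, cavities up, lowering it gently rather than dropping it, and then swing the red-knobbed cam lever into the notch with the green tag so that the jaw clamps the die against the stop. The rack only lets you hold the die by its two ends and the pocket only by its two long sides, so put it down on the way (the cork pad is there for that) and take it again the other way. Leave the other dies and the things on the bench where they are.

Things in the scene. Friction and masses are not known exactly. Their poses are not given: they have to be found in the camera images.
- die_blue: Blue metal dapping die, a block 58 (its x) x 36 (its y) x 40 mm high, about 0.25 kg, with three round cavities along its top. Origin: centre of its underside; z up. It starts upright in one of the three rack slots. Either way round in the pocket is right.
- die_steel: Bare steel die of the same size in another rack slot; leave it there. Origin: centre of its underside.
- die_wood: Dark wooden die of the same size in another rack slot; leave it there. Origin: centre of its underside.
- rack: Fixed wooden rack, 48 (x) x 162 (y) mm, origin centre of underside. Slots 38 mm wide centred at y = -50, 0, 50 mm, floor 8 mm high. Dies stand with their 58 mm length along its x, sticking out 5 mm at both open ends, tops at 48 mm. The 12 mm fins beside the slots rise to 52 mm: a die can be gripped only by its ends (58 mm), from above.
- pad: Fixed cork pad, 110 x 110 x 3 mm, flat on the bench between rack and fixture; free space to set the die down. Origin: centre of its underside.
- fixture: Fixed grey clamping fixture, origin at bench height under the centre of the clamped die, z up. Base plate 12 mm thick, x -50..50, y -40..110 mm. Steel end cheeks (12 mm thick, y -22..28, tops at 60 mm) have inner faces at x = -31.5 and 31.5 mm. The lever is on the +y side and swings level over a sector plate (top at 20 mm, teeth to 28 mm).
- pocket (a point): Point on the pocket floor (12 mm above the bench) under the centre of the clamped die; axes as the fixture's. The die's 58 mm length lies along x. Fixed stop face at y = -18 mm, brass jaw face at y = 24 mm when open (6 mm of play towards +y); both rise only 14 mm above the floor. Cheek tops are 8 mm above the seated die.
- lever_pivot (a point): Point on the lever's vertical pivot axis, 28 mm above the bench, at x 0, y 80 mm in the fixture's frame.
- lever_knob (a point): Centre of the lever's upright red knob (20 mm diameter, from 36 to 82 mm above the bench; this point is 62 mm up), 95 mm from the pivot. Grip or push it from above.
- lever_pointer (a point): Point at tag height on the lever's line, 118 mm from the pivot, just beyond its red pointer; it lies over a tag's centre when the lever is in that tag's notch.
- lever (a joint): Lever angle in rad: 0 = open, lever pointing along the fixture's -x; it grows clockwise seen from above, towards the fixture's +y. Sprung detent notches at 0, 0.45, 0.90 and 1.35; stop at 1.42. Crossing from notch to notch takes up to about 8 N at the knob; released within about 0.15 rad of a notch it snaps in.
- tag_green: Green round tag, 16 mm diameter, 3 mm thick, fixed on the sector plate outside the notch to use (one of those at 0.45, 0.90, 1.35 rad), 118 mm from the pivot. Origin: centre of its underside, 20 mm above the bench.
- tag_white1: White tag of the same size at another notch, not to be used.
- tag_white2: White tag of the same size at another notch, not to be used.
- jar: Glass jar with steel lid, 60 mm diameter, 110 mm high; bystander. Origin: centre of its underside.
- dish: White ceramic dish, 80 mm diameter; bystander. Origin: centre of its underside.
- hammer: Hammer lying on the bench, 220 mm long; bystander.
- brush: Bench brush lying on the bench; bystander.
- bangle: Copper bangle, 66 mm diameter, lying flat; bystander.
- wax_tin: Brass tin, 56 mm diameter, 22 mm high; bystander.
Mind the look-alikes: they are no part of the job. What is shaped like the die_blue but yellow is not meant.

How it is judged:
By the outcome, as a careful person would: the job done as asked, in the order asked, and still so for the second after the job is handed in, with the robot touching nothing.
It also fails if it takes over 58 s, if anything falls off the work surface, if the arm or the gripper's body presses on something with over 40 N, if the wrist force passes 120 N, or if a joint passes its speed limit or range.

## Working session

There is one attempt and no reset: what is moved stays moved. The work goes in short steps, Python scripts to look and compute and a shell command to move; the robot and the scene stay as the last step left them, time stands still between calls to the robot, and variables do not carry over. Pictures are saved under pics/ and viewed, at most 10 in all, crops included, and the job is handed in when it is done.

```bash
ls; mkdir -p pics; python3 - <<'E'
from rig import sense,camera
import cv2
for n in("scene","top"):
    c=camera(n);cv2.imwrite(f"pics/{n}0.png",c["img"])
    print(n,c["vertical_fov"],c["cx"],c["cy"],c["k1"],c["R"],c["t"])
print(sense())
E
```

```text
pics
scene 55.45198116317463 271.1482391601058 209.47294850735307 -0.05616209809961998 [[-0.73589923  0.67707997  0.00387705]
 [ 0.57942229  0.63269976 -0.51377118]
 [-0.35031718 -0.37583737 -0.8579185 ]] [ 0.39051877 -0.28716017  1.53195859]
top 52.08295084107847 273.7345815331039 204.8960022676157 -0.007577742249423133 [[ 0.00376429 -0.99983823  0.01758802]
 [-0.99609971 -0.00529953 -0.08807538]
 [ 0.08815434 -0.01718788 -0.99595853]] [-0.00329541  0.55240459  1.10366663]
{'t': 0.1, 'joint_pos': array([-8.21617726e+01,  1.96338517e+01,  8.73709034e+01, -9.64117380e-04,
        7.30750137e+01, -8.36360727e+00]), 'dq': array([ 0.10183432, -0.09175072, -0.11621187, -0.02070367,  0.04510761,
        0.09319358]), 'effort': array([ 9.32306648e-04, -4.32004774e+01, -2.44695836e+01,  7.18101743e-02,
        5.25977102e-02, -5.88704552e-05]), 'ee_pos': array([ 0.14646732, -0.50378164,  0.22610691]), 'tcp_rot': array([-1.79920945e+02, -1.06905805e-02,  1.62021086e+01]), 'ft_force': array([-0.14414683, -0.35796949, -0.30116899]), 'wrist_torque': array([-0.01012343,  0.01171385, -0.04795069]), 'finger_force': 0.0, 'gripper_width': 0.09194863633040055}
```

View pics/scene0.png

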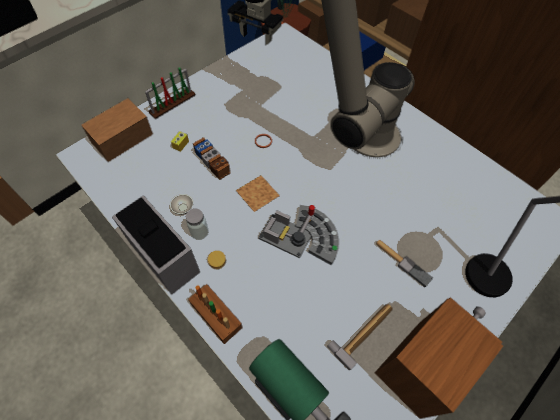

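View pics/top0.png

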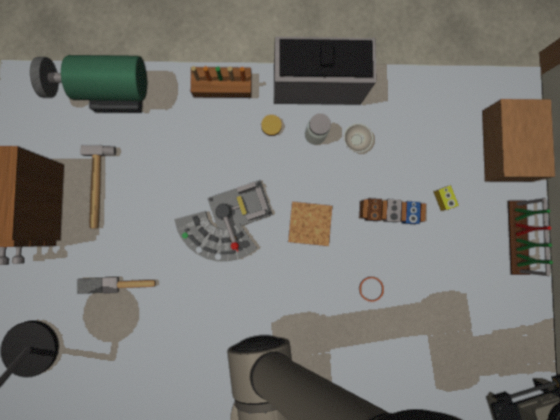

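The top view shows the rack at about (393,210), with the wood die at (373,209), the steel at (393,210) and the blue at (413,212). A yellow look-alike lies outside the rack at (447,197). The fixture is near (240,205), the red knob at (235,246) and the green tag at about (183,236). Next I'll view enlarged crops.

```bash
python3 - <<'E'
import cv2,numpy as np
t=cv2.imread("pics/top0.png");s=cv2.imread("pics/scene0.png")
def crop(i,x,y,w,h,k):return cv2.resize(i[y:y+h,x:x+w],None,fx=k,fy=k,interpolation=cv2.INTER_CUBIC)
# top: fixture 170..280 x 175..265 ; scene fixture 250..350 x 195..270
a=crop(t,170,175,110,75+15,7); cv2.imwrite("pics/c1.png",a[:600])
b=crop(s,250,198,100,70,8); cv2.imwrite("pics/c2.png",b)
c=crop(t,355,190,110,40,7); d=crop(s,165,125,80,55,6)
m=np.zeros((280+330,770,3),np.uint8); m[:280]=c; m[280:,:480]=d
cv2.imwrite("pics/c3.png",m[:600])
E
```

```text
(no output)
```

View pics/c1.png

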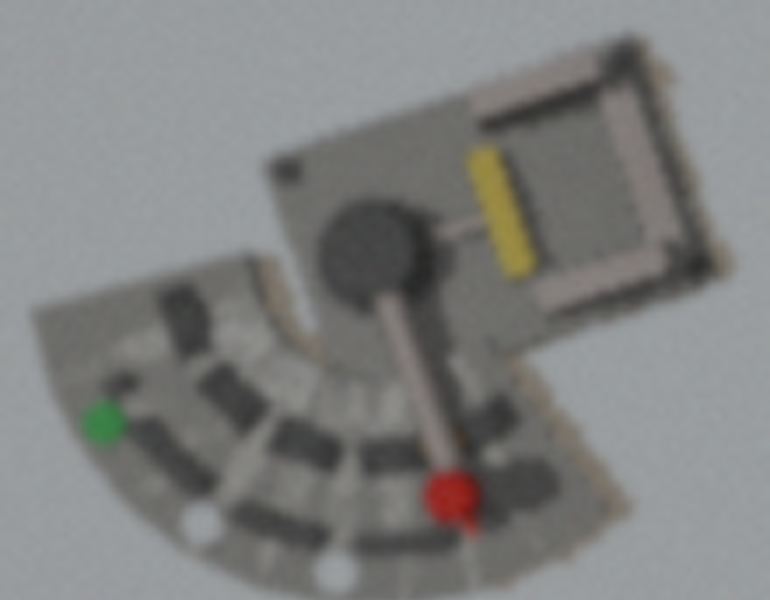

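View pics/c2.png

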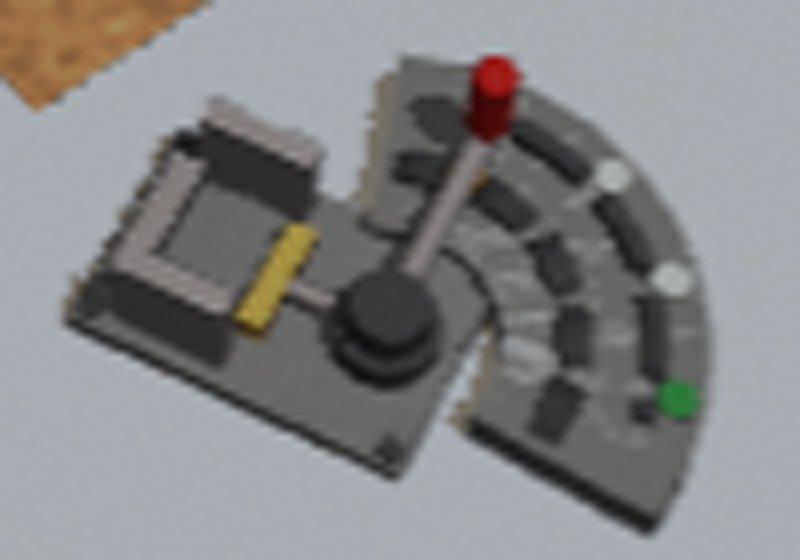

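View pics/c3.png

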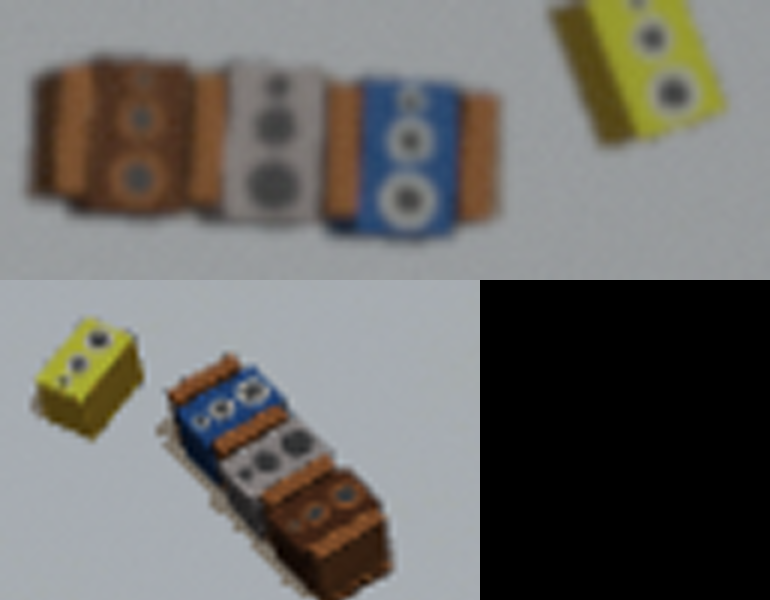

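The crop shows the blue die in the end slot with its big cavity toward the robot. The yellow block outside the rack is the look-alike. The lever is at 0, so from the lever the tags run white, white, green, which puts green at 1.35 rad. Now I'll fit the poses from both views.

```bash
cat > h.py <<'E'
import numpy as np,cv2
from scipy.optimize import least_squares
from rig import sense,camera
def proj(c,X):
    p=np.atleast_2d(X)@np.array(c["R"]).T+np.array(c["t"]); s=p[:,:2]/p[:,2:]
    s=s*(1+c["k1"]*(s**2).sum(1,keepdims=True))
    return s*210/np.tan(np.radians(c["vertical_fov"]/2))+[c["cx"],c["cy"]]
def T(q,P):
    x,y,z,a=q; P=np.asarray(P,float)/1000; c,s=np.cos(a),np.sin(a)
    return np.c_[x+c*P[:,0]-s*P[:,1],y+s*P[:,0]+c*P[:,1],z+P[:,2]]
def px(uv,ox,oy,k): return (np.asarray(uv,float)+.5)/k-.5+[ox,oy]
def fit(obs,q0):  # obs: list of (cam,model pts mm,pixels)
    f=lambda q:np.concatenate([(proj(c,T(q,P))-U).ravel() for c,P,U in obs])
    r=least_squares(f,q0,loss='soft_l1'); return r.x,[np.round(proj(c,T(r.x,P))-U,1).tolist() for c,P,U in obs]
E
cat > m.py <<'E'
from h import *
top=camera("top");sc=camera("scene")
tag=lambda a:[-118*np.cos(a),80+118*np.sin(a),23]
K=[-95,80,82]
tp=[tag(.45),tag(.9),tag(1.35),K,[50,110,12],[50,-40,12],[43.5,28,60],[-43.5,28,60]]
tu=px([[336,570],[202,524],[105,424],[452,497],[265,165],[630,35],[470,97],[545,312]],170,175,7)
sp=[tag(.45),tag(.9),tag(1.35),K,[50,110,12],[50,-40,12]]
su=px([[612,174],[672,278],[679,399],[495,76],[398,472],[65,315]],250,198,8)
q,r=fit([(top,tp,tu),(sc,sp,su)],[.5,.1,0,.34]);print("fixture",q,np.degrees(q[3]));print(r)
dp=[[29,18,40],[29,-18,40],[-29,-18,40],[-29,18,40]]
du=px([[363,80],[463,83],[458,237],[358,232]],355,190,7)
ds=px(np.array([[205,437],[175,397],[258,365],[290,403]])-[0,280],165,125,6)
d,r=fit([(top,dp,du),(sc,dp,ds)],[.5,-.3,0,0]);print("die",d,np.degrees(d[3]));print(r)
# cavities triangulated
for a,b in zip(px([[410,101],[409,141],[408,200]],355,190,7),px(np.array([[201,421],[222,409],[254,391]])-[0,280],165,125,6)):
    print("cav",least_squares(lambda X:np.concatenate([proj(top,X)[0]-a,proj(sc,X)[0]-b]),[.5,-.3,.05]).x)
pp=least_squares(lambda X:proj(top,[X[0],X[1],.003])[0]-[311,223.5],[.5,0]).x;print("pad",pp)
def poly(im,c,pts,col):
    for a in np.round(proj(c,pts)*1).astype(int): pass
big=cv2.resize(top["img"][150:270,165:445],None,fx=2.8,fy=2.8,interpolation=cv2.INTER_CUBIC)
bs=cv2.resize(sc["img"][115:275,160:350],None,fx=1.6,fy=1.6)
def dr(c,pts,col):
    u=((proj(c,pts)-[165,150]+.5)*2.8-.5); cv2.polylines(big,[np.round(u*8).astype(int)],True,col,1,cv2.LINE_AA,3)
for x in(-31.5,31.5):
    o=x+12*np.sign(x); dr(top,T(q,[[x,-22,60],[x,28,60],[o,28,60],[o,-22,60]]),(0,255,255))
dr(top,T(q,[[-50,-40,12],[50,-40,12],[50,110,12],[-50,110,12]]),(255,255,0))
dr(top,T(d,dp),(0,255,255)); dr(top,T(d,[[24,68,0],[24,-68+0,0]]),(0,0,255))
cv2.imwrite("pics/ov.png",big)
E
python3 m.py
```

```text
fixture [5.61605936e-01 5.51046622e-02 3.33961515e-04 3.41758421e-01] 19.58131513163214
[[[0.5, 0.4], [0.5, 0.3], [0.3, 0.2], [-0.5, 0.3], [-0.3, -0.5], [1.1, -0.4], [-0.7, -0.9], [-0.3, 0.6]], [[-0.0, 0.3], [-0.0, 0.4], [-0.2, 0.0], [0.6, -0.4], [0.0, 0.3], [-0.2, -0.0]]]
die [ 0.53303812 -0.35849816  0.01455822 -0.08453691] -4.843607933575883
[[[0.5, -0.7], [0.1, 0.1], [-0.5, 0.6], [-0.1, 0.0]], [[0.4, 0.9], [0.0, 1.4], [-0.3, -0.9], [-0.2, -1.2]]]
cav [ 0.55457704 -0.36033316  0.051138  ]
cav [ 0.53971701 -0.35955394  0.05096661]
cav [ 0.51762353 -0.35811216  0.05145854]
pad [ 0.50499261 -0.10081455]
```

View pics/ov.png

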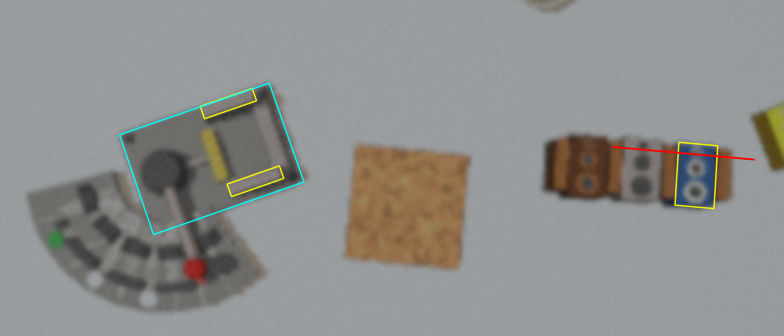

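```bash
cat >> h.py <<'E'
def go(x,y,z,yaw):
    s=sense(); R0=np.radians(s["tcp_rot"][2]); d=(yaw-s["tcp_rot"][2]+180)%360-180
    a=np.radians(yaw); dp=np.array([x,y,z])-s["ee_pos"]
    f=lambda a:np.round(np.array([np.cos(a)*dp[0]+np.sin(a)*dp[1],np.sin(a)*dp[0]-np.cos(a)*dp[1],-dp[2]])/.05,3)
    print("t",round(s["t"],2),"pos",s["ee_pos"].round(4),"rpy",s["tcp_rot"].round(2),"w",round(s["gripper_width"],4),"F",s["ft_force"].round(1))
    print("rotz units",round(-d/120,3),"| shift units before-turn",f(R0),"after-turn",f(a))
E
python3 - <<'E'
from h import *
top=camera("top");sc=camera("scene")
dp=[[29,18,40],[29,-18,40],[-29,-18,40],[-29,18,40]]
du=px([[363,80],[463,83],[458,237],[358,232]],355,190,7)
ds=px(np.array([[205,437],[175,397],[258,365],[290,403]])-[0,280],165,125,6)
for o in ([(top,dp,du)],[(sc,dp,ds)],[(top,dp,du),(sc,dp,ds)]):
    f=lambda q:np.concatenate([(proj(c,T([q[0],q[1],.008,q[2]],P))-U).ravel() for c,P,U in o])
    r=least_squares(f,[.53,-.36,-.07]).x;print(r[:2],np.degrees(r[2]))
go(.5325,-.3585,.15,86)
E
```

```text
[ 0.53352187 -0.36074646] -2.9712189918063987
[ 0.53015449 -0.36367905] -11.29308686396445
[ 0.5326168  -0.36133718] -5.219731329951578
t 0.3 pos [ 0.1465 -0.504   0.2265] rpy [-179.98   -0.     16.2 ] w 0.0921 F [-0.2 -0.7  0.2]
rotz units -0.582 | shift units before-turn [ 8.226 -0.641  1.53 ] after-turn [3.442 7.498 1.53 ]
```

```bash
python3 -m jog '[{"delta_pos":[0,0,0],"rot":[0,0,-0.0488],"fingers":1},{"delta_pos":[0,0,0],"rot":[0,0,-0.0488],"fingers":1},{"delta_pos":[0,0,0],"rot":[0,0,-0.0488],"fingers":1},{"delta_pos":[0,0,0],"rot":[0,0,-0.0488],"fingers":1},{"delta_pos":[0,0,0],"rot":[0,0,-0.0488],"fingers":1},{"delta_pos":[0,0,0],"rot":[0,0,-0.0488],"fingers":1},{"delta_pos":[0,0,0],"rot":[0,0,-0.0488],"fingers":1},{"delta_pos":[0,0,0],"rot":[0,0,-0.0488],"fingers":1},{"delta_pos":[0,0,0],"rot":[0,0,-0.0488],"fingers":1},{"delta_pos":[0,0,0],"rot":[0,0,-0.0488],"fingers":1},{"delta_pos":[0,0,0],"rot":[0,0,-0.0488],"fingers":1},{"delta_pos":[0,0,0],"rot":[0,0,-0.0488],"fingers":1},{"delta_pos":[0,0,0],"rot":[0,0,0],"fingers":1}]' 30
python3 -c "
from h import *
go(.533,-.361,.126,86.5)"
```

```text
t: 1.38
ee_pos: [0.1465, -0.5041, 0.2267]
tcp_rot: [-180.0, -0.0, 86.7]
ft_force: [-0.7, -0.5, -0.3]
gripper_width: 0.0919
finger_force: 0.0
t 1.38 pos [ 0.1465 -0.5041  0.2267] rpy [-180.     -0.     86.68] w 0.0919 F [-0.7 -0.5 -0.3]
rotz units 0.002 | shift units before-turn [3.305 7.552 2.013] after-turn [3.329 7.541 2.013]
```

```bash
python3 -m jog '[{"delta_pos":[0.207,0.472,0.126],"rot":[0,0,0],"fingers":1},{"delta_pos":[0.207,0.472,0.126],"rot":[0,0,0],"fingers":1},{"delta_pos":[0.207,0.472,0.126],"rot":[0,0,0],"fingers":1},{"delta_pos":[0.207,0.472,0.126],"rot":[0,0,0],"fingers":1},{"delta_pos":[0.207,0.472,0.126],"rot":[0,0,0],"fingers":1},{"delta_pos":[0.207,0.472,0.126],"rot":[0,0,0],"fingers":1},{"delta_pos":[0.207,0.472,0.126],"rot":[0,0,0],"fingers":1},{"delta_pos":[0.207,0.472,0.126],"rot":[0,0,0],"fingers":1},{"delta_pos":[0.207,0.472,0.126],"rot":[0,0,0],"fingers":1},{"delta_pos":[0.207,0.472,0.126],"rot":[0,0,0],"fingers":1},{"delta_pos":[0.207,0.472,0.126],"rot":[0,0,0],"fingers":1},{"delta_pos":[0.207,0.472,0.126],"rot":[0,0,0],"fingers":1},{"delta_pos":[0.207,0.472,0.126],"rot":[0,0,0],"fingers":1},{"delta_pos":[0.207,0.472,0.126],"rot":[0,0,0],"fingers":1},{"delta_pos":[0.207,0.472,0.126],"rot":[0,0,0],"fingers":1},{"delta_pos":[0.207,0.472,0.126],"rot":[0,0,0],"fingers":1},{"delta_pos":[0,0,0],"rot":[0,0,0],"fingers":1}]'
python3 -c "
from h import *
go(.533,-.361,.016,86.5)"
```

```text
t: 2.8
ee_pos: [0.5368, -0.3595, 0.1241]
tcp_rot: [180.0, -0.1, 86.5]
ft_force: [-0.6, 1.0, -0.5]
gripper_width: 0.0916
finger_force: 0.0
t 2.8 pos [ 0.5368 -0.3595  0.1241] rpy [ 1.800e+02 -1.000e-01  8.647e+01] w 0.0916 F [-0.6  1.  -0.5]
rotz units -0.0 | shift units before-turn [-0.036 -0.074  2.163] after-turn [-0.036 -0.074  2.163]
```

```bash
python3 -m jog '[{"delta_pos":[0,0,0],"rot":[0,0,0],"fingers":1},{"delta_pos":[0,0,0.2],"rot":[0,0,0],"fingers":1},{"delta_pos":[0,0,0.2],"rot":[0,0,0],"fingers":1},{"delta_pos":[0,0,0.2],"rot":[0,0,0],"fingers":1},{"delta_pos":[0,0,0.2],"rot":[0,0,0],"fingers":1},{"delta_pos":[0,0,0.2],"rot":[0,0,0],"fingers":1},{"delta_pos":[0,0,0],"rot":[0,0,0],"fingers":1},{"delta_pos":[0,0,0],"rot":[0,0,0],"fingers":1}]'
python3 -c "
from h import *
go(.533,-.361,.016,86.5)
c=camera('top');g=camera('scene')
a=cv2.resize(c['img'][175:275,350:480],None,fx=4,fy=4,interpolation=cv2.INTER_CUBIC)
b=cv2.resize(g['img'][110:210,150:250],None,fx=4,fy=4,interpolation=cv2.INTER_CUBIC)
m=np.zeros((400,800,3),np.uint8);m[:,:520]=a;m[:,520:]=b[:,60:340];cv2.imwrite('pics/p1.png',m)"
```

```text
t: 3.47
ee_pos: [0.533, -0.362, 0.075]
tcp_rot: [-179.9, -0.1, 86.5]
ft_force: [0.8, -0.9, 0.6]
gripper_width: 0.0915
finger_force: 0.0
t 3.47 pos [ 0.533 -0.362  0.075] rpy [-1.7992e+02 -6.0000e-02  8.6450e+01] w 0.0915 F [ 0.8 -0.9  0.6]
rotz units -0.0 | shift units before-turn [ 0.019 -0.002  1.18 ] after-turn [ 0.019 -0.002  1.18 ]
```

View pics/p1.png

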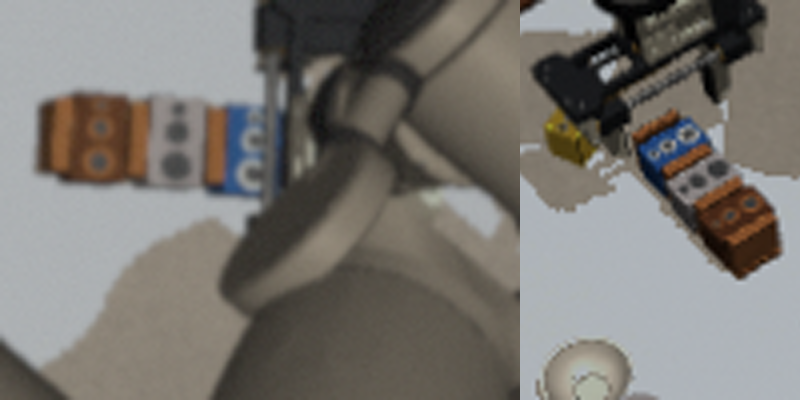

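The picture shows the fingers straddling the blue die's two ends, with finger tips at crop (615,130) and (715,80) in the right panel. I'm descending and gripping.

```bash
python3 -m jog '[{"delta_pos":[0,0,0.15],"rot":[0,0,0],"fingers":1},{"delta_pos":[0,0,0.15],"rot":[0,0,0],"fingers":1},{"delta_pos":[0,0,0.15],"rot":[0,0,0],"fingers":1},{"delta_pos":[0,0,0.15],"rot":[0,0,0],"fingers":1},{"delta_pos":[0,0,0.15],"rot":[0,0,0],"fingers":1},{"delta_pos":[0,0,0.15],"rot":[0,0,0],"fingers":1},{"delta_pos":[0,0,0.14],"rot":[0,0,0],"fingers":1},{"delta_pos":[0,0,0.14],"rot":[0,0,0],"fingers":1},{"delta_pos":[0,0,0],"rot":[0,0,0],"fingers":1},{"delta_pos":[0,0,0],"rot":[0,0,0],"fingers":1}]'
python3 -m jog '[{"delta_pos":[0,0,0],"rot":[0,0,0],"fingers":-0.2},{"delta_pos":[0,0,0],"rot":[0,0,0],"fingers":-0.2},{"delta_pos":[0,0,0],"rot":[0,0,0],"fingers":-0.2},{"delta_pos":[0,0,0],"rot":[0,0,0],"fingers":-0.2},{"delta_pos":[0,0,0],"rot":[0,0,0],"fingers":-0.2},{"delta_pos":[0,0,0],"rot":[0,0,0],"fingers":-0.2},{"delta_pos":[0,0,0],"rot":[0,0,0],"fingers":-0.2},{"delta_pos":[0,0,0],"rot":[0,0,0],"fingers":-0.2}]' 30
```

```text
t: 4.4
ee_pos: [0.5334, -0.3619, 0.0164]
tcp_rot: [-180.0, -0.0, 86.5]
ft_force: [-0.5, -0.4, 0.9]
gripper_width: 0.0921
finger_force: 0.0
t: 5.07
ee_pos: [0.5334, -0.3622, 0.0172]
tcp_rot: [-180.0, 0.0, 86.5]
ft_force: [-1.9, 0.9, 2.2]
gripper_width: 0.0578
finger_force: 30.0
```

```bash
python3 -m jog '[{"delta_pos":[0,0,-0.08],"rot":[0,0,0],"fingers":-0.2},{"delta_pos":[0,0,-0.14],"rot":[0,0,0],"fingers":-0.2},{"delta_pos":[0,0,-0.16],"rot":[0,0,0],"fingers":-0.2},{"delta_pos":[0,0,-0.16],"rot":[0,0,0],"fingers":-0.2},{"delta_pos":[0,0,-0.16],"rot":[0,0,0],"fingers":-0.2},{"delta_pos":[0,0,-0.16],"rot":[0,0,0],"fingers":-0.2},{"delta_pos":[0,0,-0.16],"rot":[0,0,0],"fingers":-0.2},{"delta_pos":[0,0,-0.16],"rot":[0,0,0],"fingers":-0.2},{"delta_pos":[0,0,-0.16],"rot":[0,0,0],"fingers":-0.2},{"delta_pos":[0,0,-0.16],"rot":[0,0,0],"fingers":-0.2},{"delta_pos":[0,0,-0.10],"rot":[0,0,0],"fingers":-0.2},{"delta_pos":[0,0,0],"rot":[0,0,-0.0385],"fingers":-0.2},{"delta_pos":[0,0,0],"rot":[0,0,-0.0385],"fingers":-0.2},{"delta_pos":[0,0,0],"rot":[0,0,-0.0385],"fingers":-0.2},{"delta_pos":[0,0,0],"rot":[0,0,-0.0385],"fingers":-0.2},{"delta_pos":[0,0,0],"rot":[0,0,-0.0385],"fingers":-0.2},{"delta_pos":[0,0,0],"rot":[0,0,0],"fingers":-0.2}]'
python3 -c "
from h import *
go(.505,-.10,.05,109.6)"
```

```text
t: 6.48
ee_pos: [0.5335, -0.3621, 0.097]
tcp_rot: [-180.0, -0.0, 109.7]
ft_force: [0.1, 0.1, -3.4]
gripper_width: 0.0579
finger_force: 30.0
t 6.48 pos [ 0.5335 -0.3621  0.097 ] rpy [-179.99   -0.    109.74] w 0.0579 F [ 0.1  0.1 -3.4]
rotz units 0.001 | shift units before-turn [5.126 1.233 0.941] after-turn [5.129 1.221 0.941]
```

```bash
python3 -m jog '[{"delta_pos":[0.2,0.05,0],"rot":[0,0,0],"fingers":-0.2},{"delta_pos":[0.36,0.086,0],"rot":[0,0,0],"fingers":-0.2},{"delta_pos":[0.37,0.088,0],"rot":[0,0,0],"fingers":-0.2},{"delta_pos":[0.37,0.088,0],"rot":[0,0,0],"fingers":-0.2},{"delta_pos":[0.37,0.088,0],"rot":[0,0,0],"fingers":-0.2},{"delta_pos":[0.37,0.088,0],"rot":[0,0,0],"fingers":-0.2},{"delta_pos":[0.37,0.088,0],"rot":[0,0,0],"fingers":-0.2},{"delta_pos":[0.37,0.088,0],"rot":[0,0,0],"fingers":-0.2},{"delta_pos":[0.37,0.088,0],"rot":[0,0,0],"fingers":-0.2},{"delta_pos":[0.37,0.088,0],"rot":[0,0,0],"fingers":-0.2},{"delta_pos":[0.37,0.088,0],"rot":[0,0,0],"fingers":-0.2},{"delta_pos":[0.37,0.088,0],"rot":[0,0,0],"fingers":-0.2},{"delta_pos":[0.37,0.088,0],"rot":[0,0,0],"fingers":-0.2},{"delta_pos":[0.3,0.07,0],"rot":[0,0,0],"fingers":-0.2},{"delta_pos":[0.2,0.05,0.1],"rot":[0,0,0],"fingers":-0.2},{"delta_pos":[0,0,0.2],"rot":[0,0,0],"fingers":-0.2},{"delta_pos":[0,0,0.2],"rot":[0,0,0],"fingers":-0.2},{"delta_pos":[0,0,0.2],"rot":[0,0,0],"fingers":-0.2},{"delta_pos":[0,0,0.2],"rot":[0,0,0],"fingers":-0.2},{"delta_pos":[0,0,0],"rot":[0,0,0],"fingers":-0.2}]'
python3 -c "
from h import *
go(.505,-.10,.0125,109.6)"
```

```text
t: 8.15
ee_pos: [0.5038, -0.1002, 0.0492]
tcp_rot: [-179.8, -0.2, 109.5]
ft_force: [-0.5, 0.6, -3.4]
gripper_width: 0.0577
finger_force: 30.0
t 8.15 pos [ 0.5038 -0.1002  0.0492] rpy [-1.7979e+02 -1.6000e-01  1.0949e+02] w 0.0577 F [-0.5  0.6 -3.4]
rotz units -0.001 | shift units before-turn [-0.005  0.023  0.733] after-turn [-0.005  0.023  0.733]
```

```bash
python3 -m jog '[{"delta_pos":[0,0,0.12],"rot":[0,0,0],"fingers":-0.2},{"delta_pos":[0,0,0.12],"rot":[0,0,0],"fingers":-0.2},{"delta_pos":[0,0,0.12],"rot":[0,0,0],"fingers":-0.2},{"delta_pos":[0,0,0.12],"rot":[0,0,0],"fingers":-0.2},{"delta_pos":[0,0,0.08],"rot":[0,0,0],"fingers":-0.2},{"delta_pos":[0,0,0.04],"rot":[0,0,0],"fingers":-0.2},{"delta_pos":[0,0,0.04],"rot":[0,0,0],"fingers":-0.2},{"delta_pos":[0,0,0.04],"rot":[0,0,0],"fingers":-0.2},{"delta_pos":[0,0,0],"rot":[0,0,0],"fingers":-0.2},{"delta_pos":[0,0,0],"rot":[0,0,0],"fingers":-0.2}]'
```

```text
t: 8.98
ee_pos: [0.5054, -0.0999, 0.018]
tcp_rot: [180.0, 0.0, 109.6]
ft_force: [0.1, 0.2, -3.4]
gripper_width: 0.0578
finger_force: 30.0
```

```bash
python3 -m jog '[{"delta_pos":[0,0,0.03],"rot":[0,0,0],"fingers":-0.2},{"delta_pos":[0,0,0.03],"rot":[0,0,0],"fingers":-0.2},{"delta_pos":[0,0,0.03],"rot":[0,0,0],"fingers":-0.2},{"delta_pos":[0,0,0.02],"rot":[0,0,0],"fingers":-0.2},{"delta_pos":[0,0,0],"rot":[0,0,0],"fingers":-0.2},{"delta_pos":[0,0,0],"rot":[0,0,0],"fingers":-0.2}]'
```

```text
t: 9.48
ee_pos: [0.5053, -0.0999, 0.0124]
tcp_rot: [-180.0, 0.0, 109.6]
ft_force: [0.5, 0.4, -2.9]
gripper_width: 0.0574
finger_force: 30.0
```

```bash
python3 -m jog '[{"delta_pos":[0,0,0.015],"rot":[0,0,0],"fingers":-0.2},{"delta_pos":[0,0,0],"rot":[0,0,0],"fingers":-0.2},{"delta_pos":[0,0,0],"rot":[0,0,0],"fingers":-0.2}]'
```

```text
t: 9.73
ee_pos: [0.5054, -0.1, 0.0121]
tcp_rot: [180.0, 0.0, 109.6]
ft_force: [-2.4, 0.8, 3.8]
gripper_width: 0.0582
finger_force: 30.0
```

```bash
python3 -m jog '[{"delta_pos":[0,0,0],"rot":[0,0,0],"fingers":1},{"delta_pos":[0,0,0],"rot":[0,0,0],"fingers":1},{"delta_pos":[0,0,0],"rot":[0,0,0],"fingers":1},{"delta_pos":[0,0,0],"rot":[0,0,0],"fingers":1},{"delta_pos":[0,0,-0.1],"rot":[0,0,0],"fingers":1},{"delta_pos":[0,0,-0.2],"rot":[0,0,0],"fingers":1},{"delta_pos":[0,0,-0.2],"rot":[0,0,0],"fingers":1},{"delta_pos":[0,0,-0.2],"rot":[0,0,0],"fingers":1},{"delta_pos":[0,0,-0.2],"rot":[0,0,0],"fingers":1},{"delta_pos":[0,0,-0.2],"rot":[0,0,0],"fingers":1},{"delta_pos":[0,0,0],"rot":[0,0,0],"fingers":1}]'
python3 -m jog '[{"delta_pos":[0,0,0],"rot":[0,0,0.05],"fingers":1},{"delta_pos":[0,0,0],"rot":[0,0,0.05],"fingers":1},{"delta_pos":[0,0,0],"rot":[0,0,0.05],"fingers":1},{"delta_pos":[0,0,0],"rot":[0,0,0.05],"fingers":1},{"delta_pos":[0,0,0],"rot":[0,0,0.05],"fingers":1},{"delta_pos":[0,0,0],"rot":[0,0,0.05],"fingers":1},{"delta_pos":[0,0,0],"rot":[0,0,0.05],"fingers":1},{"delta_pos":[0,0,0],"rot":[0,0,0.05],"fingers":1},{"delta_pos":[0,0,0],"rot":[0,0,0.05],"fingers":1},{"delta_pos":[0,0,0],"rot":[0,0,0.05],"fingers":1},{"delta_pos":[0,0,0],"rot":[0,0,0.05],"fingers":1},{"delta_pos":[0,0,0],"rot":[0,0,0.05],"fingers":1},{"delta_pos":[0,0,0],"rot":[0,0,0.05],"fingers":1},{"delta_pos":[0,0,0],"rot":[0,0,0.05],"fingers":1},{"delta_pos":[0,0,0],"rot":[0,0,0.05],"fingers":1},{"delta_pos":[0,0,0],"rot":[0,0,0],"fingers":1},{"delta_pos":[0,0,0],"rot":[0,0,0],"fingers":1}]'
python3 -c "
from h import *
go(.5054,-.10,.0205,19.6)"
```

```text
t: 10.65
ee_pos: [0.5066, -0.1004, 0.0692]
tcp_rot: [179.8, 0.2, 109.6]
ft_force: [0.6, -0.4, 0.6]
gripper_width: 0.0917
finger_force: 0.0
t: 12.07
ee_pos: [0.5052, -0.0999, 0.0666]
tcp_rot: [-180.0, 0.0, 19.7]
ft_force: [0.5, 0.3, -1.1]
gripper_width: 0.0919
finger_force: 0.0
t 12.07 pos [ 0.5052 -0.0999  0.0666] rpy [-1.800e+02  1.000e-02  1.975e+01] w 0.0919 F [ 0.5  0.3 -1.1]
rotz units 0.001 | shift units before-turn [0.003 0.003 0.922] after-turn [0.003 0.003 0.922]
```

```bash
python3 -m jog '[{"delta_pos":[0,0,0.12],"rot":[0,0,0],"fingers":1},{"delta_pos":[0,0,0.15],"rot":[0,0,0],"fingers":1},{"delta_pos":[0,0,0.15],"rot":[0,0,0],"fingers":1},{"delta_pos":[0,0,0.15],"rot":[0,0,0],"fingers":1},{"delta_pos":[0,0,0.15],"rot":[0,0,0],"fingers":1},{"delta_pos":[0,0,0.12],"rot":[0,0,0],"fingers":1},{"delta_pos":[0,0,0.08],"rot":[0,0,0],"fingers":1},{"delta_pos":[0,0,0],"rot":[0,0,0],"fingers":1},{"delta_pos":[0,0,0],"rot":[0,0,0],"fingers":1},{"delta_pos":[0,0,0],"rot":[0,0,0],"fingers":-0.6},{"delta_pos":[0,0,0],"rot":[0,0,0],"fingers":-0.6},{"delta_pos":[0,0,0],"rot":[0,0,0],"fingers":-0.6},{"delta_pos":[0,0,0],"rot":[0,0,0],"fingers":-0.6},{"delta_pos":[0,0,0],"rot":[0,0,0],"fingers":-0.6},{"delta_pos":[0,0,0],"rot":[0,0,0],"fingers":-0.6},{"delta_pos":[0,0,0],"rot":[0,0,0],"fingers":-0.6},{"delta_pos":[0,0,0],"rot":[0,0,0],"fingers":-0.6},{"delta_pos":[0,0,0],"rot":[0,0,0],"fingers":-0.6},{"delta_pos":[0,0,0],"rot":[0,0,0],"fingers":-0.6}]' 30
python3 -c "
from h import *
q=[.5616,.0551,0,np.radians(19.58)]
print(T(q,[[0,2.5,0]]),T(q,[[-95,80,0]]))
p=T(q,[[0,2.5,0]])[0];go(p[0],p[1],.11,19.6)"
```

```text
t: 13.65
ee_pos: [0.5053, -0.0999, 0.0207]
tcp_rot: [180.0, -0.0, 19.6]
ft_force: [-0.2, -0.6, -0.1]
gripper_width: 0.0364
finger_force: 30.0
[[0.56076219 0.05745544 0.        ]] [[0.44528361 0.0986373  0.        ]]
t 13.65 pos [ 0.5053 -0.0999  0.0207] rpy [179.99  -0.    19.58] w 0.0364 F [-0.2 -0.6 -0.1]
rotz units -0.0 | shift units before-turn [ 2.099 -2.594 -1.787] after-turn [ 2.1   -2.593 -1.787]
```

```bash
python3 -m jog '[{"delta_pos":[0,0,-0.08],"rot":[0,0,0],"fingers":-0.6},{"delta_pos":[0,0,-0.18],"rot":[0,0,0],"fingers":-0.6},{"delta_pos":[0,0,-0.25],"rot":[0,0,0],"fingers":-0.6},{"delta_pos":[0,0,-0.25],"rot":[0,0,0],"fingers":-0.6},{"delta_pos":[0,0,-0.25],"rot":[0,0,0],"fingers":-0.6},{"delta_pos":[0,0,-0.25],"rot":[0,0,0],"fingers":-0.6},{"delta_pos":[0,0,-0.25],"rot":[0,0,0],"fingers":-0.6},{"delta_pos":[0,0,-0.18],"rot":[0,0,0],"fingers":-0.6},{"delta_pos":[0,0,-0.1],"rot":[0,0,0],"fingers":-0.6},{"delta_pos":[0.13,-0.16,0],"rot":[0,0,0],"fingers":-0.6},{"delta_pos":[0.25,-0.31,0],"rot":[0,0,0],"fingers":-0.6},{"delta_pos":[0.25,-0.31,0],"rot":[0,0,0],"fingers":-0.6},{"delta_pos":[0.25,-0.31,0],"rot":[0,0,0],"fingers":-0.6},{"delta_pos":[0.25,-0.31,0],"rot":[0,0,0],"fingers":-0.6},{"delta_pos":[0.25,-0.31,0],"rot":[0,0,0],"fingers":-0.6},{"delta_pos":[0.25,-0.31,0],"rot":[0,0,0],"fingers":-0.6},{"delta_pos":[0.25,-0.31,0],"rot":[0,0,0],"fingers":-0.6},{"delta_pos":[0.22,-0.26,0],"rot":[0,0,0],"fingers":-0.6},{"delta_pos":[0,0,0],"rot":[0,0,0],"fingers":-0.6},{"delta_pos":[0,0,0],"rot":[0,0,0],"fingers":-0.6}]'
python3 - <<'E'
from h import *
go(.5608,.0574,.07,19.58)
s=sense();q=[.5616,.0551,0,np.radians(19.58)]
c=camera("top");g=camera("scene")
d=[*s["ee_pos"][:2],s["ee_pos"][2]-.0177,np.radians(s["tcp_rot"][2])]
dp=[[29,18,40],[29,-18,40],[-29,-18,40],[-29,18,40]]
out=[]
for cam,(x,y,w,h) in((c,(195,170,90,90)),(g,(245,185,70,90))):
    k=5;im=cv2.resize(cam["img"][y:y+h,x:x+w],None,fx=k,fy=k,interpolation=cv2.INTER_CUBIC)
    def dr(P,col): cv2.polylines(im,[np.round(((proj(cam,P)-[x,y]+.5)*k-.5)*8).astype(int)],True,col,1,cv2.LINE_AA,3)
    for xx in(-31.5,31.5):
        o=xx+12*np.sign(xx);dr(T(q,[[xx,-22,60],[xx,28,60],[o,28,60],[o,-22,60]]),(0,255,255))
    dr(T(d,dp),(255,255,0));out.append(im)
cv2.imwrite("pics/p2.png",np.hstack(out))
E
```

```text
t: 15.32
ee_pos: [0.5603, 0.0586, 0.1092]
tcp_rot: [-180.0, 0.1, 19.7]
ft_force: [-0.6, -0.8, -3.5]
gripper_width: 0.0358
finger_force: 30.0
t 15.32 pos [0.5603 0.0586 0.1092] rpy [-1.7997e+02  1.0000e-01  1.9690e+01] w 0.0358 F [-0.6 -0.8 -3.5]
rotz units 0.001 | shift units before-turn [0.001 0.025 0.784] after-turn [0.001 0.025 0.784]
```

View pics/p2.png

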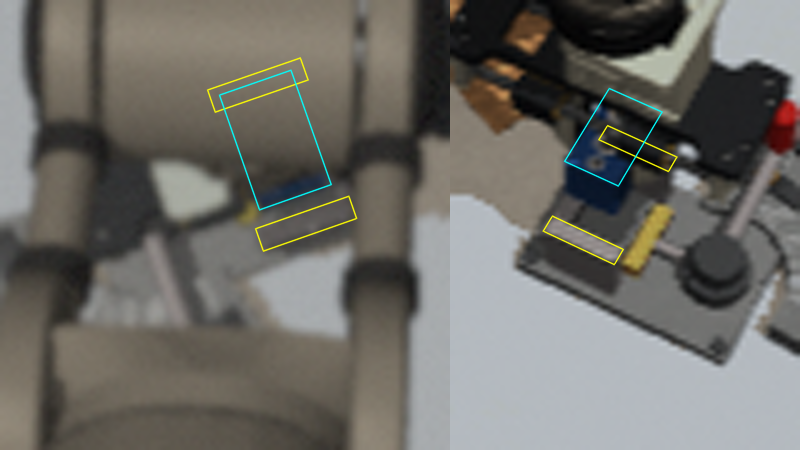

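The fixture and die outlines match both views (cheek at (583,240) and die front corner at (620,185) in the right panel), so I'm lowering carefully.

```bash
python3 -m jog '[{"delta_pos":[0,0.015,0.1],"rot":[0,0,0],"fingers":-0.6},{"delta_pos":[0,0,0.15],"rot":[0,0,0],"fingers":-0.6},{"delta_pos":[0,0,0.15],"rot":[0,0,0],"fingers":-0.6},{"delta_pos":[0,0,0.15],"rot":[0,0,0],"fingers":-0.6},{"delta_pos":[0,0,0.1],"rot":[0,0,0],"fingers":-0.6},{"delta_pos":[0,0,0],"rot":[0,0,0],"fingers":-0.6},{"delta_pos":[0,0,0],"rot":[0,0,0],"fingers":-0.6},{"delta_pos":[0,0,0.06],"rot":[0,0,0],"fingers":-0.6},{"delta_pos":[0,0,0.06],"rot":[0,0,0],"fingers":-0.6},{"delta_pos":[0,0,0.06],"rot":[0,0,0],"fingers":-0.6},{"delta_pos":[0,0,0.06],"rot":[0,0,0],"fingers":-0.6},{"delta_pos":[0,0,0],"rot":[0,0,0],"fingers":-0.6},{"delta_pos":[0,0,0],"rot":[0,0,0],"fingers":-0.6}]'
python3 -c "
from h import *
go(.5608,.0574,.0297,19.58);print(sense()['wrist_torque'])"
```

```text
t: 16.5
ee_pos: [0.561, 0.0566, 0.0654]
tcp_rot: [-180.0, 0.0, 19.6]
ft_force: [-0.2, 0.3, -3.0]
gripper_width: 0.0357
finger_force: 30.0
t 16.5 pos [0.561  0.0566 0.0654] rpy [-1.7999e+02  3.0000e-02  1.9580e+01] w 0.0357 F [-0.2  0.3 -3. ]
rotz units -0.0 | shift units before-turn [ 0.002 -0.016  0.715] after-turn [ 0.002 -0.016  0.715]
[ 0.0140481   0.02893495 -0.03800487]
```

```bash
python3 -m jog '[{"delta_pos":[0,-0.014,0.06],"rot":[0,0,0],"fingers":-0.6},{"delta_pos":[0,0,0.06],"rot":[0,0,0],"fingers":-0.6},{"delta_pos":[0,0,0.06],"rot":[0,0,0],"fingers":-0.6},{"delta_pos":[0,0,0.06],"rot":[0,0,0],"fingers":-0.6},{"delta_pos":[0,0,0.06],"rot":[0,0,0],"fingers":-0.6},{"delta_pos":[0,0,0.05],"rot":[0,0,0],"fingers":-0.6},{"delta_pos":[0,0,0],"rot":[0,0,0],"fingers":-0.6}]'
python3 -m jog '[{"delta_pos":[0,0,0.06],"rot":[0,0,0],"fingers":-0.6},{"delta_pos":[0,0,0.06],"rot":[0,0,0],"fingers":-0.6},{"delta_pos":[0,0,0.06],"rot":[0,0,0],"fingers":-0.6},{"delta_pos":[0,0,0.06],"rot":[0,0,0],"fingers":-0.6},{"delta_pos":[0,0,0.05],"rot":[0,0,0],"fingers":-0.6},{"delta_pos":[0,0,0],"rot":[0,0,0],"fingers":-0.6},{"delta_pos":[0,0,0],"rot":[0,0,0],"fingers":-0.6}]'
```

```text
t: 17.08
ee_pos: [0.5605, 0.0572, 0.0474]
tcp_rot: [-180.0, 0.1, 19.6]
ft_force: [-0.7, 0.7, -3.3]
gripper_width: 0.0359
finger_force: 30.0
t: 17.67
ee_pos: [0.5608, 0.0572, 0.0334]
tcp_rot: [-180.0, 0.0, 19.6]
ft_force: [-0.4, -0.1, -3.4]
gripper_width: 0.0355
finger_force: 30.0
```

```bash
python3 -m jog '[{"delta_pos":[0,0,0.02],"rot":[0,0,0],"fingers":-0.6},{"delta_pos":[0,0,0.02],"rot":[0,0,0],"fingers":-0.6},{"delta_pos":[0,0,0.015],"rot":[0,0,0],"fingers":-0.6},{"delta_pos":[0,0,0.01],"rot":[0,0,0],"fingers":-0.6},{"delta_pos":[0,0,0],"rot":[0,0,0],"fingers":-0.6},{"delta_pos":[0,0,0],"rot":[0,0,0],"fingers":-0.6}]'
python3 -m jog '[{"delta_pos":[0,0,0.012],"rot":[0,0,0],"fingers":-0.6},{"delta_pos":[0,0,0],"rot":[0,0,0],"fingers":-0.6},{"delta_pos":[0,0,0],"rot":[0,0,0],"fingers":-0.6}]'
```

```text
t: 18.17
ee_pos: [0.5609, 0.0572, 0.0304]
tcp_rot: [180.0, 0.0, 19.6]
ft_force: [0.5, 0.2, -3.8]
gripper_width: 0.0355
finger_force: 30.0
t: 18.42
ee_pos: [0.5609, 0.0572, 0.0298]
tcp_rot: [180.0, 0.0, 19.6]
ft_force: [-0.3, 0.4, -3.6]
gripper_width: 0.0358
finger_force: 30.0
```

```bash
python3 -m jog '[{"delta_pos":[0,0,0.012],"rot":[0,0,0],"fingers":-0.6},{"delta_pos":[0,0,0],"rot":[0,0,0],"fingers":-0.6},{"delta_pos":[0,0,0.012],"rot":[0,0,0],"fingers":-0.6},{"delta_pos":[0,0,0],"rot":[0,0,0],"fingers":-0.6},{"delta_pos":[0,0,0],"rot":[0,0,0],"fingers":-0.6}]'
```

```text
t: 18.83
ee_pos: [0.5609, 0.0572, 0.0297]
tcp_rot: [180.0, -0.0, 19.6]
ft_force: [-3.7, -1.1, 7.5]
gripper_width: 0.0357
finger_force: 30.0
```

Seated at exactly the predicted height with about 11 N of contact force. I'm releasing partway so the fingers clear the pivot cap, then lifting.

```bash
python3 -m jog '[{"delta_pos":[0,0,-0.01],"rot":[0,0,0],"fingers":0.1},{"delta_pos":[0,0,0],"rot":[0,0,0],"fingers":0.1},{"delta_pos":[0,0,0],"rot":[0,0,0],"fingers":0.1},{"delta_pos":[0,0,0],"rot":[0,0,0],"fingers":0.1},{"delta_pos":[0,0,-0.1],"rot":[0,0,0],"fingers":0.1},{"delta_pos":[0,0,-0.2],"rot":[0,0,0],"fingers":0.1},{"delta_pos":[0,0,-0.3],"rot":[0,0,0],"fingers":0.1},{"delta_pos":[0,0,-0.3],"rot":[0,0,0],"fingers":0.1},{"delta_pos":[0,0,-0.3],"rot":[0,0,0],"fingers":0.1},{"delta_pos":[0,0,-0.3],"rot":[0,0,0],"fingers":0.1},{"delta_pos":[0,0,-0.3],"rot":[0,0,0],"fingers":0.1},{"delta_pos":[0,0,-0.1],"rot":[0,0,0],"fingers":0.1},{"delta_pos":[0,0,0],"rot":[0,0,0],"fingers":0.1},{"delta_pos":[0,0,0],"rot":[0,0,0],"fingers":0.1}]'
python3 - <<'E'
from h import *
q=[.5616,.0551,0,np.radians(19.58)]
for a in np.linspace(0,1.35,7):
    p=T(q,[[-95*np.cos(a),80+95*np.sin(a),0]])[0];print(round(a,3),p[:2].round(4))
go(.4453,.0986,.12,19.6)
E
```

```text
t: 20.0
ee_pos: [0.5608, 0.0572, 0.1242]
tcp_rot: [180.0, -0.0, 19.6]
ft_force: [-0.1, 0.3, -0.7]
gripper_width: 0.0505
finger_force: 0.0
0.0 [0.4453 0.0986]
0.225 [0.4404 0.1194]
0.45 [0.4403 0.1407]
0.675 [0.445  0.1616]
0.9 [0.4542 0.1808]
1.125 [0.4675 0.1975]
1.35 [0.4841 0.2108]
t 20.0 pos [0.5608 0.0572 0.1242] rpy [ 1.7999e+02 -2.0000e-02  1.9570e+01] w 0.0505 F [-0.1  0.3 -0.7]
rotz units -0.0 | shift units before-turn [-1.899 -1.553  0.084] after-turn [-1.898 -1.554  0.084]
```

```bash
python3 -m jog '[{"delta_pos":[0,0,0],"rot":[0,0,-0.0427],"fingers":0.1},{"delta_pos":[0,0,0],"rot":[0,0,-0.0427],"fingers":0.1},{"delta_pos":[0,0,0],"rot":[0,0,-0.0427],"fingers":0.1},{"delta_pos":[-0.1,-0.14,0],"rot":[0,0,0],"fingers":0.1},{"delta_pos":[-0.15,-0.22,0],"rot":[0,0,0],"fingers":0.1},{"delta_pos":[-0.2,-0.28,0],"rot":[0,0,0],"fingers":0.1},{"delta_pos":[-0.2,-0.28,0],"rot":[0,0,0],"fingers":0.1},{"delta_pos":[-0.2,-0.28,0],"rot":[0,0,0],"fingers":0.1},{"delta_pos":[-0.2,-0.28,0],"rot":[0,0,0],"fingers":0.1},{"delta_pos":[-0.2,-0.28,0],"rot":[0,0,0],"fingers":0.1},{"delta_pos":[-0.167,-0.244,0],"rot":[0,0,0],"fingers":0.1},{"delta_pos":[0,0,0],"rot":[0,0,0],"fingers":0.1},{"delta_pos":[0,0,0],"rot":[0,0,0],"fingers":0.1},{"delta_pos":[0,0,0],"rot":[0,0,0],"fingers":0.1}]'
python3 - <<'E'
from h import *
go(.4453,.0986,.047,35)
g=camera("scene");t=camera("top");k=7
a=cv2.resize(g["img"][195:275,250:345],None,fx=5,fy=5,interpolation=cv2.INTER_CUBIC)
b=cv2.resize(t["img"][175:255,215:280],None,fx=5,fy=5,interpolation=cv2.INTER_CUBIC)
cv2.imwrite("pics/p3.png",np.hstack([a,b]))
E
```

```text
t: 21.17
ee_pos: [0.4458, 0.0987, 0.124]
tcp_rot: [180.0, -0.0, 34.9]
ft_force: [0.6, 0.4, -0.6]
gripper_width: 0.0501
finger_force: 0.0
t 21.17 pos [0.4458 0.0987 0.124 ] rpy [ 1.7998e+02 -2.0000e-02  3.4880e+01] w 0.0501 F [ 0.6  0.4 -0.6]
rotz units -0.001 | shift units before-turn [-0.009 -0.004  1.54 ] after-turn [-0.009 -0.004  1.54 ]
```

View pics/p3.png

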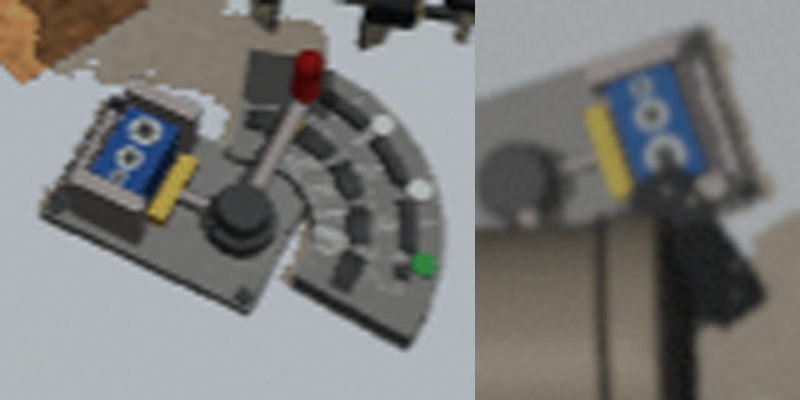

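The die sits squarely in the pocket at (140,145) in the left panel, and the fingers straddle the knob at (308,75). I'm descending onto the knob and gripping it.

```bash
python3 -m jog '[{"delta_pos":[0,0,0.1],"rot":[0,0,0],"fingers":0.1},{"delta_pos":[0,0,0.2],"rot":[0,0,0],"fingers":0.1},{"delta_pos":[0,0,0.2],"rot":[0,0,0],"fingers":0.1},{"delta_pos":[0,0,0.2],"rot":[0,0,0],"fingers":0.1},{"delta_pos":[0,0,0.2],"rot":[0,0,0],"fingers":0.1},{"delta_pos":[0,0,0.2],"rot":[0,0,0],"fingers":0.1},{"delta_pos":[0,0,0.2],"rot":[0,0,0],"fingers":0.1},{"delta_pos":[0,0,0.14],"rot":[0,0,0],"fingers":0.1},{"delta_pos":[0,0,0.1],"rot":[0,0,0],"fingers":0.1},{"delta_pos":[0,0,0],"rot":[0,0,0],"fingers":0.1},{"delta_pos":[0,0,0],"rot":[0,0,0],"fingers":0.1},{"delta_pos":[0,0,0],"rot":[0,0,0],"fingers":-0.8},{"delta_pos":[0,0,0],"rot":[0,0,0],"fingers":-0.8},{"delta_pos":[0,0,0],"rot":[0,0,0],"fingers":-0.8},{"delta_pos":[0,0,0],"rot":[0,0,0],"fingers":-0.8},{"delta_pos":[0,0,0],"rot":[0,0,0],"fingers":-0.8},{"delta_pos":[0,0,0],"rot":[0,0,0],"fingers":-0.8},{"delta_pos":[0,0,0],"rot":[0,0,0],"fingers":-0.8}]' 25
```

```text
t: 22.77
ee_pos: [0.4456, 0.0989, 0.0473]
tcp_rot: [180.0, -0.0, 34.9]
ft_force: [-0.1, 1.1, 1.3]
gripper_width: 0.0192
finger_force: 25.0
```

```bash
python3 -m jog '[{"delta_pos":[0.0275,-0.091,0],"rot":[0,0,0.0239],"fingers":-0.8},{"delta_pos":[0.0275,-0.091,0],"rot":[0,0,0.0239],"fingers":-0.8},{"delta_pos":[0.0275,-0.091,0],"rot":[0,0,0.0239],"fingers":-0.8},{"delta_pos":[0.0275,-0.091,0],"rot":[0,0,0.0239],"fingers":-0.8},{"delta_pos":[0.0275,-0.091,0],"rot":[0,0,0.0239],"fingers":-0.8},{"delta_pos":[0.0275,-0.091,0],"rot":[0,0,0.0239],"fingers":-0.8},{"delta_pos":[0.0275,-0.091,0],"rot":[0,0,0.0239],"fingers":-0.8},{"delta_pos":[0.0275,-0.091,0],"rot":[0,0,0.0239],"fingers":-0.8},{"delta_pos":[0.0275,-0.091,0],"rot":[0,0,0.0239],"fingers":-0.8},{"delta_pos":[0,0,0],"rot":[0,0,0],"fingers":-0.8}]'
python3 -c "
from h import *
q=[.5616,.0551,0,np.radians(19.58)];p=T(q,[[-95*np.cos(.45),80+95*np.sin(.45),0]])[0]
go(p[0],p[1],.047,34.88-25.8)"
```

```text
t: 23.6
ee_pos: [0.441, 0.1409, 0.0473]
tcp_rot: [179.9, -0.1, 9.0]
ft_force: [1.8, -2.0, 0.9]
gripper_width: 0.0189
finger_force: 25.0
t 23.6 pos [0.441  0.1409 0.0473] rpy [ 1.7994e+02 -5.0000e-02  9.0400e+00] w 0.0189 F [ 1.8 -2.   0.9]
rotz units -0.0 | shift units before-turn [-0.014  0.     0.006] after-turn [-0.014  0.     0.006]
```

Tracking is excellent. I'm continuing to 1.35 rad.

```bash
python3 -m jog '[{"delta_pos":[0.0275,-0.091,0],"rot":[0,0,0.0239],"fingers":-0.8},{"delta_pos":[0.0275,-0.091,0],"rot":[0,0,0.0239],"fingers":-0.8},{"delta_pos":[0.0275,-0.091,0],"rot":[0,0,0.0239],"fingers":-0.8},{"delta_pos":[0.0275,-0.091,0],"rot":[0,0,0.0239],"fingers":-0.8},{"delta_pos":[0.0275,-0.091,0],"rot":[0,0,0.0239],"fingers":-0.8},{"delta_pos":[0.0275,-0.091,0],"rot":[0,0,0.0239],"fingers":-0.8},{"delta_pos":[0.0275,-0.091,0],"rot":[0,0,0.0239],"fingers":-0.8},{"delta_pos":[0.0275,-0.091,0],"rot":[0,0,0.0239],"fingers":-0.8},{"delta_pos":[0.0275,-0.091,0],"rot":[0,0,0.0239],"fingers":-0.8},{"delta_pos":[0,0,0],"rot":[0,0,0],"fingers":-0.8}]'
python3 -m jog '[{"delta_pos":[0.0275,-0.091,0],"rot":[0,0,0.0239],"fingers":-0.8},{"delta_pos":[0.0275,-0.091,0],"rot":[0,0,0.0239],"fingers":-0.8},{"delta_pos":[0.0275,-0.091,0],"rot":[0,0,0.0239],"fingers":-0.8},{"delta_pos":[0.0275,-0.091,0],"rot":[0,0,0.0239],"fingers":-0.8},{"delta_pos":[0.0275,-0.091,0],"rot":[0,0,0.0239],"fingers":-0.8},{"delta_pos":[0.0275,-0.091,0],"rot":[0,0,0.0239],"fingers":-0.8},{"delta_pos":[0.0275,-0.091,0],"rot":[0,0,0.0239],"fingers":-0.8},{"delta_pos":[0.0275,-0.091,0],"rot":[0,0,0.0239],"fingers":-0.8},{"delta_pos":[0.0275,-0.091,0],"rot":[0,0,0.0239],"fingers":-0.8},{"delta_pos":[0,0,0],"rot":[0,0,0],"fingers":-0.8},{"delta_pos":[0,0,0],"rot":[0,0,0],"fingers":-0.8}]'
python3 -c "
from h import *
q=[.5616,.0551,0,np.radians(19.58)];p=T(q,[[-95*np.cos(1.35),80+95*np.sin(1.35),0]])[0]
go(p[0],p[1],.047,34.88-77.3);print(sense()['joint_pos'])"
```

```text
t: 24.43
ee_pos: [0.4552, 0.1802, 0.0473]
tcp_rot: [179.9, -0.1, -16.8]
ft_force: [1.1, -5.2, 1.2]
gripper_width: 0.0195
finger_force: 25.0
t: 25.35
ee_pos: [0.4846, 0.2091, 0.0472]
tcp_rot: [179.9, -0.1, -42.4]
ft_force: [1.2, -9.6, 3.1]
gripper_width: 0.0191
finger_force: 25.0
t 25.35 pos [0.4846 0.2091 0.0472] rpy [ 1.7987e+02 -1.0000e-01 -4.2440e+01] w 0.0191 F [ 1.2 -9.6  3.1]
rotz units -0.0 | shift units before-turn [-0.031 -0.019  0.004] after-turn [-0.031 -0.019  0.004]
[ 15.10747482  32.12297183  99.36886004  -0.20574055  48.56664092
 147.68647272]
```

```bash
python3 -m jog '[{"delta_pos":[0,0,0],"rot":[0,0,0],"fingers":0.1},{"delta_pos":[0,0,0],"rot":[0,0,0],"fingers":0.1},{"delta_pos":[0,0,0],"rot":[0,0,0],"fingers":0.1},{"delta_pos":[0,0,0],"rot":[0,0,0],"fingers":0.1},{"delta_pos":[0,0,-0.1],"rot":[0,0,0],"fingers":0.1},{"delta_pos":[0,0,-0.2],"rot":[0,0,0],"fingers":0.1},{"delta_pos":[0,0,-0.3],"rot":[0,0,0],"fingers":0.1},{"delta_pos":[0,0,-0.3],"rot":[0,0,0],"fingers":0.1},{"delta_pos":[0,0,-0.3],"rot":[0,0,0],"fingers":0.1},{"delta_pos":[0,0,-0.3],"rot":[0,0,0],"fingers":0.1},{"delta_pos":[-0.3,-0.3,-0.3],"rot":[0,0,0],"fingers":0.1},{"delta_pos":[-0.3,-0.3,-0.3],"rot":[0,0,0],"fingers":0.1},{"delta_pos":[-0.3,-0.3,-0.3],"rot":[0,0,0],"fingers":0.1},{"delta_pos":[-0.3,-0.3,-0.2],"rot":[0,0,0],"fingers":0.1},{"delta_pos":[-0.3,-0.3,-0.1],"rot":[0,0,0],"fingers":0.1},{"delta_pos":[0,0,0],"rot":[0,0,0],"fingers":0.1},{"delta_pos":[0,0,0],"rot":[0,0,0],"fingers":0.1}]'
python3 - <<'E'
from h import *
g=camera("scene");t=camera("top")
a=cv2.resize(g["img"][195:275,250:345],None,fx=5,fy=5,interpolation=cv2.INTER_CUBIC)
b=cv2.resize(t["img"][175:255,215:280],None,fx=5,fy=5,interpolation=cv2.INTER_CUBIC)
q=[.5616,.0551,0,np.radians(19.58)]
for A in(1.2,1.35,1.42):
  print(A,(proj(g,T(q,[[-95*np.cos(A),80+95*np.sin(A),82]]))[0]-[250,195])*5)
cv2.imwrite("pics/p4.png",np.hstack([a,b]))
E
```

```text
t: 26.77
ee_pos: [0.4795, 0.3178, 0.183]
tcp_rot: [-179.9, -0.0, -42.4]
ft_force: [-0.8, -0.8, 0.7]
gripper_width: 0.0505
finger_force: 0.0
1.2 [400.08731325 191.12770313]
1.35 [397.40717198 211.54740746]
1.42 [394.95567075 220.9034838 ]
```

View pics/p4.png

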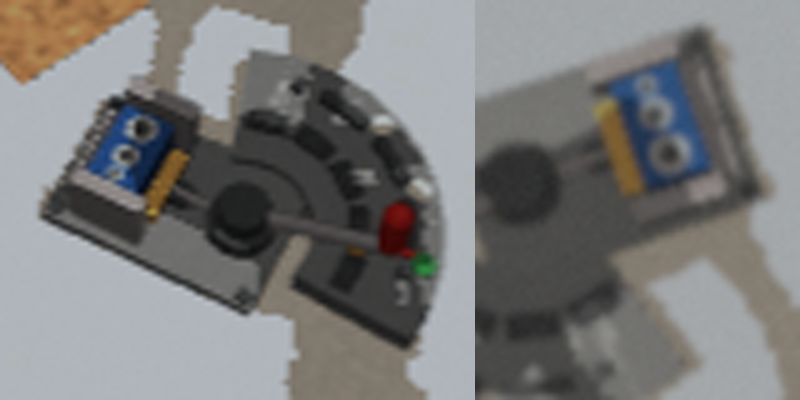

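The knob top is at (401,213), matching 1.35 rad, with the red pointer at the green tag and the brass jaw against the die. I'll do one numeric check that the die reached the stop.

```bash
python3 - <<'E'
from h import *
q=np.array([.5616,.0551,.012,np.radians(19.58)])
dp=[[29,18,40],[29,-18,40],[-29,-18,40],[-29,18,40]]
for n in("top","scene"):
    c=camera(n);im=c["img"].astype(int);u=proj(c,T(q,dp));u2=proj(c,T(q,np.array(dp)+[0,2.5,0]))
    h=cv2.cvtColor(c["img"],cv2.COLOR_BGR2HSV);m=cv2.inRange(h,(95,100,40),(125,255,255))
    w=np.zeros_like(m);cv2.fillConvexPoly(w,np.round(cv2.convexHull((u-u.mean(0)).astype(np.float32)[:,None])[:,0]*1.5+u.mean(0)).astype(int),255)
    p=np.argwhere(m&w)[:,::-1]
    r=cv2.minAreaRect(p.astype(np.float32));print(n,"blue",r,"expected clamped",u.mean(0),cv2.minAreaRect(u.astype(np.float32))[1:],"unclamped",u2.mean(0))
E
```

```text
top blue ((251.55538940429688, 199.65692138671875), (22.576297760009766, 13.590154647827148), 70.55996704101562) expected clamped [252.1179362  200.28109989] ((22.55286979675293, 14.101387023925781), 70.78303527832031) unclamped [251.1946595 200.601707 ]
scene blue ((275.74871826171875, 224.1450653076172), (11.229125022888184, 16.19585418701172), 30.256441116333008) expected clamped [275.76049108 224.14757617] ((11.135122299194336, 17.517963409423828), 30.37212371826172) unclamped [276.45866989 224.4706663 ]
```

```bash
python3 -c "
from rig import job_done
print(job_done())"
```

```text
the job is handed in; nothing more can be done
None
```

The blue die is seated squarely in the pocket, cavities up, and clamped against the stop with the lever in the green-tagged notch (1.35 rad); the job was handed in at about 27 s.

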